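# Put the culture dish on the viewing stand and flip the lens over it

## Robot

A 6-joint arm with a two-finger parallel gripper is mounted at the origin on a cart in front of the work surface, level with it; the furniture and walls round the work are solid. World frame = base frame: x ahead of the robot, y to its left, z up, the work surface at z = 0. Lengths are in mm, angles in rad, forces in N, time in s.
With the tool pointing down it reaches from about 275 to 825 mm from the base axis. Payload 5.2 kg.
Tool frame: the origin (TCP) lies at the very end of the fingers, on their centre line; the grasp point (between the pads) lies 19 mm behind it; z points along the fingers, y is the line along which they close (so a half turn about z gives the same grasp; the last joint's range is limited). The gripper opens to 93 mm and grips with 3 to 60 N. Pads are 15 mm wide; open, the fingers measure 128 mm over their backs; the gripper's body (75 mm by 188 mm) begins 65 mm behind the grasp point.
Start: joints at [1.139, 0.259, 1.535, -0, 1.348, -0.203], TCP at [124.722, 535.677, 218.653] pointing down, gripper open.
Joint ranges: [-3.14, 3.14], [-0.91, 2.08], [0.19, 2.58], [-1.22, 4.36], [0.22, 2.71], [-3.12, 3.12]. Speed limits (rad/s): [2.57, 2.57, 3.14, 3.14, 3.14, 3.14].

## Interface

Orientations are given as [roll, pitch, yaw] about the fixed x, y, z axes, in that order (R = Rz(yaw) Ry(pitch) Rx(roll)).
In Python, from bench import robot gives the robot as it stands. The module is installed in compiled form; this text tells all that it offers. Calls block until the motion is done:
- robot.move_ptp(position, orientation): joint-space move of the TCP to a pose.
- robot.move_linear(position, ori=None, speed=150, f_stop=None): straight line of the TCP; ori=None keeps the orientation; speed is the mean speed in mm/s. With f_stop (N) it stops when the force on the tool has changed by that much, and returns True; else False.
- robot.move_j(angles): joint-space move.
- robot.move_gripper(opening): opening from 0.0 (shut) to 1.0 (fully open); the grip force is fixed at half the most; returns when the fingers have stopped.
- robot.sleep(seconds).
- robot.inverse_kinematics(position, orientation): joint angles nearest the present ones, or None.
- robot.get_image(name): name is "side" or "top"; returns a dict with "img" (400x640x3 uint8, blue, green, red), "fovy" (degrees; the focal length in pixels is half the picture's height over the tangent of half this angle, whatever the lens; pixels are square), "cx", "cy" (the principal point, pixels), "k1" (the pictures are not rectified: a ray, as slopes to the right and down, at radius r is drawn at 1 + k1 r^2 times it, then the intrinsics apply), "eye" and "orientation" of the camera in the world. Camera axes: x right, y down, z forward; pixel columns grow to the right and rows downward; lengths in mm; the calibration is good to about 2 mm. A picture is of the moment at which its call begins. There is no depth.
A pose or a line that the arm cannot do raises robot.MotionError and nothing moves.
- robot.hand_in(): hands the job in; it is judged then, once.
Readings, each from a call of its own:
- robot.current_t(): time.
- robot.current_qpos(): joint angles.
- robot.current_joint_vel(): joint speeds.
- robot.current_joint_efforts(): joint torques, N m.
- robot.current_tcp_pos(): TCP position.
- robot.current_eef_rot(): TCP orientation.
- robot.current_contact_force(): force on the tool from outside, world axes, zero at the start.
- robot.current_ft_torque(): the same for the moment, N m.
- robot.current_gripper_width(): opening from 0.0 (shut) to 1.0 (fully open).
- robot.current_finger_force(): force on a finger pad.
Only numpy, scipy, OpenCV 4.12 (cv2) and the standard library are available. Lean on these libraries where they do the work, as an engineer would, in place of code of your own. Each camera call takes 0.05 s, during which the arm holds its last target. There are 200 camera calls.

## Task

Take the culture dish out of the tray, leaving the tape rolls in it, and lay it (do not drop it) flat, right side up, on the sloping stage of the viewing stand, resting against the two stop pins; then let go of it. After that tip the spring-loaded magnifying lens over past its snap point, without forcing it, so that it springs fully shut over the dish. Do not disturb the small capped jar, the timer and the dropper bottle that stand about.

Things in the scene. Friction and masses are not known exactly. Their poses are not given: they have to be found in the camera images.
- dish: the round culture dish (petri dish), clear and off-white, closed, a plain disc 66 mm in diameter over the lid (62 mm where fingers or pins bear on it) and 13 to 16 mm high, without a hole in the middle; 15 to 31 g. Starts lying flat, right side up, on the floor of the tray beside the tape rolls, in any of three places. Origin: centre of its underside; z is its axis, up through the lid
- tape_thick: roll of adhesive tape with a hole in the middle, 67 mm in diameter, 23 mm high, lying flat in the tray. Origin: centre of its underside, z up
- tape_thin: roll of adhesive tape with a hole in the middle, 66 mm in diameter, 15 mm high, lying flat in the tray. Origin: centre of its underside, z up
- tray: low open steel tray, fixed to the worktop. Origin on the worktop under its middle. 140 x 245 mm outside, walls and floor 3 mm thick, 32 mm high, with a narrow flange round the rim and a wire handle at each short end. Dish and tape rolls lie in a row along its y, centres about 76 mm apart; beside the dish 28 mm or more is free towards the +x and -x walls, only about 10 mm towards its neighbours
- viewer: grey viewing stand, fixed to the worktop, base plate 128 mm along x, from y = -102 to +56 mm, 10 mm high. Origin: on the worktop under the middle of the stage; x points from the low edge of the stage (on the left) to its high edge (on the right)
- viewer_stage: white sloping stage of the stand, 104 x 100 mm, fixed, rising 25 degrees along its x. Origin: on its surface, where the centre of the dish's underside must lie, 48 mm above the worktop; x up the slope, y away from the hinge side (the hinge is on the -y side, towards the robot), z the surface's normal. Two stop pins, 8 mm thick and 10 mm high, stand at x = -29 mm, y = +20 and -20 mm; a dish against both is centred on the origin
- lens_hinge (a point): middle of the hinge axis of the lens, fixed: 78 mm beside the stage's origin (at -y) and 30 mm over its surface; the axis runs along the stage's x. The hinge bracket, with a small spring strut on its uphill end, stands 68 to 98 mm beside that origin, up to 36 mm over the surface
- viewer_lens (a joint): angle of the magnifying lens flap, rad: 0 = fully shut, parallel to the stage 30 mm above it, over the dish; 1.9 = opposite stop (start): standing up, leaning outward to the stage's -y (towards the robot). An over-centre spring holds it at either stop (about 0.24 N m there, falling to nothing at the snap point near 1.0) and drives it on by itself once past the snap point
- lens_tab (a point): middle of the ribbed tab (26 mm wide) at the free end of the lens flap, 129 mm from the hinge axis; the flap ends 139 mm from the axis. The flap (60 g) is a round lens in a black ring, 88 mm outer diameter, 8 mm thick, centred 78 mm from the axis. It may be pushed anywhere on its outer face
- cap_jar: bystander: glass jar with a screw cap, 54 mm in diameter, 107 mm high, standing between tray and stand. Origin: centre of its underside
- clock: bystander: flat grey timer 98 x 82 x 23 mm, lying to the right of the stand. Origin: centre of its underside
- dropper: bystander: amber dropper bottle 27 mm in diameter, 78 mm high, standing between tray and stand near the worktop's front edge. Origin: centre of its underside
There are look-alikes about, which are no part of the job. There is more than one size of the tape_thick; the job needs the larger.

How it is judged:
By the outcome, as a careful person would: the job done as asked, in the order asked, and still so for the second after the job is handed in, with the robot touching nothing.
It also fails if it takes over 69 s, if anything falls off the work surface, if the arm or the gripper's body presses on something with over 40 N, if the wrist force passes 120 N, or if a joint passes its speed limit or range.

## Working session

There is one attempt and no reset: what is moved stays moved. The work goes in short steps, each a Python script; the robot and the scene stay as the last script left them, time stands still between calls to the robot, and variables do not carry over. Pictures are saved under pics/ and viewed, at most 10 in all, crops included, and the job is handed in when it is done.

```bash
mkdir -p pics; python3 - <<'E'
from bench import robot
import cv2,pickle
for n in("top","side"):
    d=robot.get_image(n); cv2.imwrite(f"pics/{n}0.png",d["img"]); pickle.dump(d,open(n+".pkl","wb"))
    print(n,{k:v for k,v in d.items() if k!="img"})
print(robot.current_t(),robot.current_eef_rot())
E
```

```text
top {'fovy': 47.982472260825126, 'cx': 324.9297279141614, 'cy': 196.08947058671595, 'k1': -0.02241648454012727, 'eye': array([ 341.22314154,  -52.17664703, 1451.43530989]), 'orientation': array([-3.0090241 , -0.0095747 , -1.56361921])}
side {'fovy': 49.76750802716738, 'cx': 319.85586526627816, 'cy': 200.48437115351186, 'k1': -0.10010942156401052, 'eye': array([ -497.0792275 , -1111.73678851,   896.46752347]), 'orientation': array([-2.08064786, -0.01545847, -0.76009231])}
0.1 [-3.14001229e+00 -3.21118463e-04  2.91285464e+00]
```

View pics/top0.png

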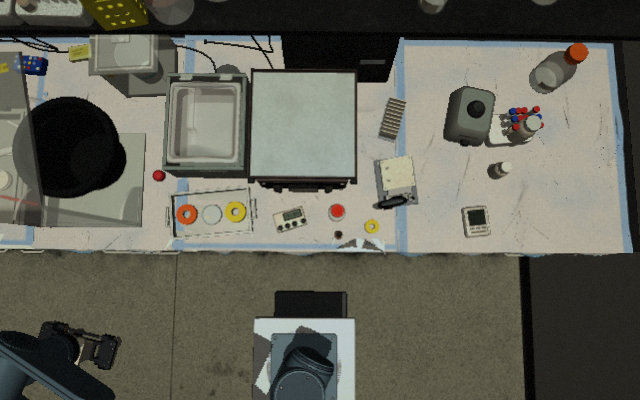

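View pics/side0.png

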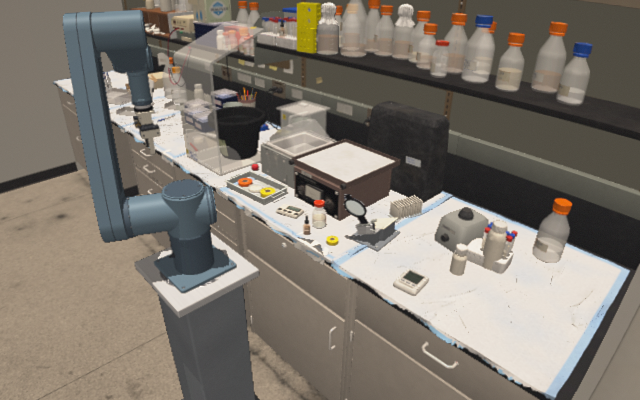

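The top view shows the tray at about (212,213). In it are an orange roll (186,214), a pale disc (212,214) and a yellow roll (235,211). The stand is at (395,180), the jar at (337,212), the dropper at (338,234) and the timer at (476,221). A small yellow roll at (372,227) and a second timer at (291,218) are look-alikes. The only disc without a hole is the pale one at (212,214), so that is the dish. I'll enlarge to confirm and measure.

```bash
cat >h.py <<'E'
import numpy as np,cv2,pickle
from scipy.spatial.transform import Rotation as R
def rays(d,px):
    f=200/np.tan(np.radians(d["fovy"]/2)); px=np.atleast_2d(np.array(px,float))
    D=(px-[d["cx"],d["cy"]])/f; u=D.copy()
    for _ in range(20): u=D/(1+d["k1"]*(u**2).sum(1,keepdims=True))
    return np.c_[u,np.ones(len(u))]@R.from_euler("xyz",d["orientation"]).as_matrix().T
def onz(d,px,z):
    r=rays(d,px); return d["eye"]+r*((z-d["eye"][2])/r[:,2])[:,None]
def proj(d,P):
    f=200/np.tan(np.radians(d["fovy"]/2)); c=(np.atleast_2d(P)-d["eye"])@R.from_euler("xyz",d["orientation"]).as_matrix()
    u=c[:,:2]/c[:,2:]; return u*(1+d["k1"]*(u**2).sum(1,keepdims=True))*f+[d["cx"],d["cy"]]
def crop(img,x,y,w,h,s): return cv2.resize(img[y:y+h,x:x+w],None,fx=s,fy=s,interpolation=cv2.INTER_CUBIC)
E
python3 - <<'E'
from h import *
t=pickle.load(open("top.pkl","rb"));s=pickle.load(open("side.pkl","rb"))
a=crop(t["img"],160,175,100,70,8)[:300*2]
b=crop(t["img"],365,140,60,100,6)
c=crop(s["img"],325,185,80,80,6)
cv2.imwrite("pics/tray.png",a);z=np.zeros((600,800,3),np.uint8);z[:600,:360]=b;z[:480,320+0+40:360+440]=c[:,:440];cv2.imwrite("pics/stand.png",z)
E
```

```text
(no output)
```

View pics/tray.png

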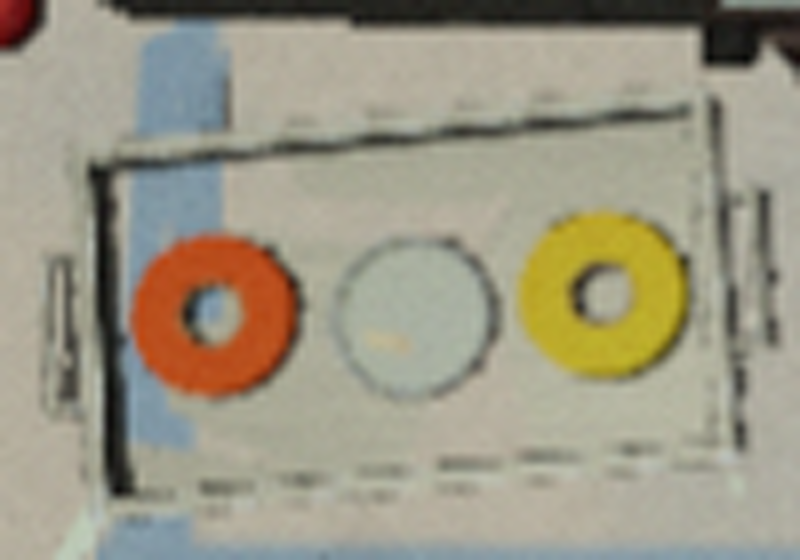

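View pics/stand.png

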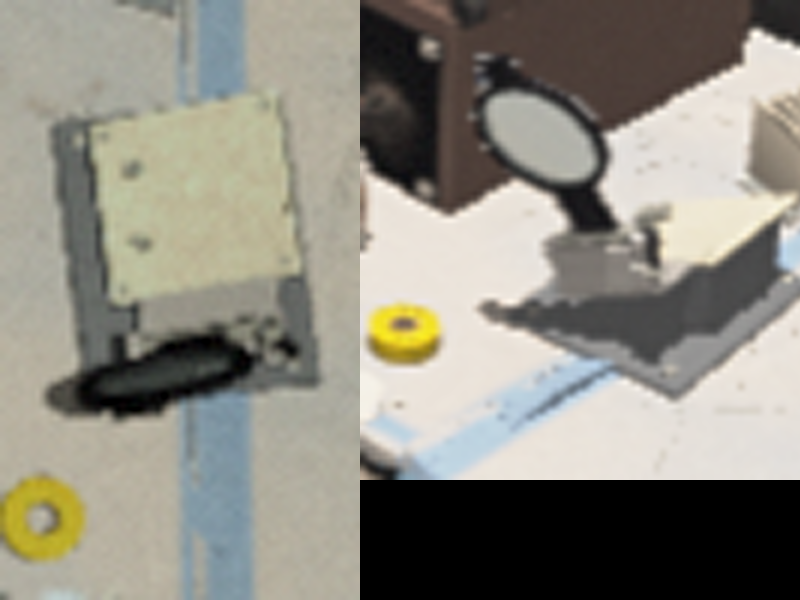

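The tray crop confirms it: the dish is the pale disc without a hole at crop (416,318), between the two rolls. In the stand crop, the stage corners are at (90,122), (275,92), (298,272) and (118,305), and the pins at (132,168) and (143,243). The lens stands up, leaning towards the robot.

```bash
cat >>h.py <<'E'
def stage(v):
    x,y,yaw=v; Rm=(R.from_euler("z",yaw)*R.from_euler("y",-np.radians(25))).as_matrix()
    return Rm,np.array([x,y,48.])
E
python3 - <<'E'
from h import *
from scipy.optimize import least_squares
t=pickle.load(open("top.pkl","rb"));s=pickle.load(open("side.pkl","rb"))
T=lambda p:np.array([160,175])+(np.array(p)+.5)/8-.5
V=lambda p:np.array([365,140])+(np.array(p)+.5)/6-.5
print("dish",onz(t,T([[416,318],[336,318],[496,318],[416,238],[416,398]]),17).round(1))
print("orange",onz(t,T([216,315]),20).round(1),"yellow",onz(t,T([604,294]),22).round(1))
rim=onz(t,T([[92,160],[705,103],[735,450],[108,497]]),32);print(rim.round(1),[np.linalg.norm(rim[i]-rim[i-1]).round() for i in range(4)])
L=[[-52,50,0],[52,50,0],[52,-50,0],[-52,-50,0],[-29,20,8],[-29,-20,8]]
px=V([[90,122],[275,92],[298,272],[118,305],[132,168],[143,243]])
def f(v):
    Rm,o=stage(v);return (proj(t,np.array(L)@Rm.T+o)-px).ravel()
r=least_squares(f,[400,-250,-1.5]);print(r.x,r.fun.round(2))
# side check: lens tab, high corners
Rm,o=stage(r.x);print("side pred corners",((proj(s,np.array(L)@Rm.T+o)-[325,185])*6+[360,0]).round())
h=np.array([0,-78,30]);tab=[h+129*np.array([0,np.cos(a),np.sin(a)]) for a in(1.9,1.0,0)]
print("tab",(np.array(tab)@Rm.T+o).round(1)); print("tab top px",((proj(t,tab[0]@Rm.T+o)-[365,140])*6),"side",((proj(s,tab[0]@Rm.T+o)-[325,185])*6+[360,0]))
print("jar",onz(t,[337,211.5],107),"dropper",onz(t,[338,234.5],78),"clock",onz(t,[476,221],23))
E
```

```text
dish [[470.7 297.8  17. ]
 [470.4 329.8  17. ]
 [471.  265.8  17. ]
 [502.9 299.1  17. ]
 [438.7 296.5  17. ]]
orange [[471. 377.  20.]] yellow [[480.5 222.   22. ]]
[[531.4 425.9  32. ]
 [556.4 182.3  32. ]
 [418.3 166.4  32. ]
 [397.7 412.6  32. ]] [np.float64(134.0), np.float64(245.0), np.float64(139.0), np.float64(247.0)]
[ 606.01599738 -292.63102246   -1.4536758 ] [-0.22  0.29  0.38 -0.8   0.88  0.39 -0.97  0.16  0.06  0.08 -0.16 -0.14]
side pred corners [[666. 199.]
 [799. 191.]
 [712. 257.]
 [577. 263.]
 [665. 205.]
 [629. 230.]]
tab [[ 479.6 -242.8  185.8]
 [ 590.9 -235.4  173.6]
 [ 655.2 -274.1   75.2]]
tab top px [[139.14223002 403.5760859 ]] side [[500.16805288  68.292775  ]]
jar [[ 474.18265785 -100.37495419  107.        ]] dropper [[ 406.61864553 -104.72610903   78.        ]] clock [[ 455.43035387 -548.79345078   23.        ]]
```

```bash
python3 - <<'E'
from h import *
from bench import robot
t=pickle.load(open("top.pkl","rb"));s=pickle.load(open("side.pkl","rb"))
def tri(a,b):
    p,q=rays(t,a)[0],rays(s,b)[0]; A=np.c_[p,-q]; k=np.linalg.lstsq(A,s["eye"]-t["eye"],rcond=None)[0]
    P,Q=t["eye"]+k[0]*p,s["eye"]+k[1]*q; return ((P+Q)/2).round(),np.linalg.norm(P-Q).round(1)
print("frontR top",tri([356,183],[349,187]),"backR",tri([357,71],[398,161]),"frontL",tri([250,179],[295,174]))
c=crop(s["img"],280,130,130,95,6);cv2.imwrite("pics/box.png",c)
v=[606,-292.6,-1.4537];Rm,o=stage(v)
def plan(k):
    y=Rm[:,0]*k; z=-Rm[:,2]; return R.from_matrix(np.c_[np.cross(y,z),y,z]).as_euler("xyz")
for k in(1,-1):
    for n in(2,60,120): print(k,n,plan(k).round(3),robot.inverse_kinematics(list(o+Rm@[0,0,n]),list(plan(k))))
for yaw in(.08,.09+np.pi/2,.09-np.pi/2): print(yaw,robot.inverse_kinematics([470.7,298,5],[np.pi,0,yaw]))
E
```

```text
frontR top (array([ 560., -160.,  161.]), np.float64(18.8)) backR (array([ 887., -153.,  171.]), np.float64(9.5)) frontL (array([577., 162.,  94.]), np.float64(10.6))
1 2 [2.705 0.    0.117] [-0.414825    0.55153132  1.63320039 -0.53304305  0.7991464   1.38520386]
1 60 [2.705 0.    0.117] [-0.3786081   0.47492966  1.61065901 -0.49425499  0.90053567  1.35586692]
1 120 [2.705 0.    0.117] [-0.33987096  0.40515775  1.57186346 -0.46345901  1.01288149  1.33238234]
-1 2 [-2.705  0.    -3.024] [-0.414825    0.55153132  1.63320039 -0.53304305  0.7991464  -1.75638879]
-1 60 [-2.705  0.    -3.024] [-0.3786081   0.47492966  1.61065901 -0.49425499  0.90053567 -1.78572574]
-1 120 [-2.705  0.    -3.024] [-0.33987096  0.40515775  1.57186346 -0.46345901  1.01288149 -1.80921031]
0.08 [ 3.64181067e-01  5.01376203e-01  1.76266517e+00 -4.44089210e-16
  8.77551278e-01  1.85497739e+00]
1.6607963267948966 [ 3.64181067e-01  5.01376203e-01  1.76266517e+00 -4.44089210e-16
  8.77551278e-01  2.74181067e-01]
-1.4807963267948965 [ 3.64181067e-01  5.01376203e-01  1.76266517e+00 -4.44089210e-16
  8.77551278e-01 -2.86741159e+00]
```

View pics/box.png

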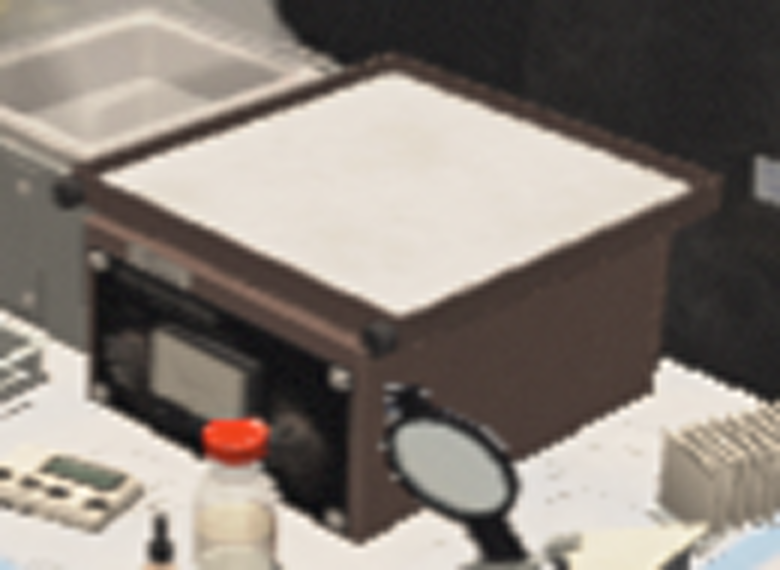

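The box (heating cabinet) has its front-right top corner at side pixel (346.7,182) and its front-right bottom corner at (339.7,220). The tilted gripper body could hit it, so I'll measure the clearance.

```bash
python3 - <<'E'
from h import *
t=pickle.load(open("top.pkl","rb"));s=pickle.load(open("side.pkl","rb"))
def tri(a,b):
    p,q=rays(t,a)[0],rays(s,b)[0]; A=np.c_[p,-q]; k=np.linalg.lstsq(A,s["eye"]-t["eye"],rcond=None)[0]
    P,Q=t["eye"]+k[0]*p,s["eye"]+k[1]*q; return ((P+Q)/2).round(),np.linalg.norm(P-Q).round(1)
print("bottom FR",onz(s,[339.7,220],0),"bot BR",onz(s,[280+655/6,130+390/6],0))
for a in([354,178],[354,180],[355,182]): print(tri(a,[346.7,182]))
print(tri([355,72],[395,161.2]),tri([251,70],[280+395/6,130+72/6]))
Rm,o=stage([606,-292.6,-1.4537])
for n in(86,100,130,160,220): print(n,[(o+Rm@[x,y,n]).round() for x in(-94,) for y in(37,-37)])
E
python3 - <<'E'
import sys;sys.path.insert(0,'.')
from h import *
t=pickle.load(open("top.pkl","rb"))
cv2.imwrite("pics/boxtop.png",crop(t["img"],325,60,60,140,4))
E
```

```text
bottom FR [[ 567.21037338 -126.01902874    0.        ]] bot BR [[ 878.3028189  -127.15190298    0.        ]]
(array([ 567., -149.,  176.]), np.float64(6.4))
(array([ 563., -150.,  178.]), np.float64(10.6))
(array([ 557., -153.,  181.]), np.float64(12.8))
(array([ 882., -145.,  169.]), np.float64(15.5)) (array([897., 162., 157.]), np.float64(0.8))
86 [array([ 629., -168.,   86.]), array([ 555., -176.,   86.])]
100 [array([ 628., -162.,   99.]), array([ 554., -170.,   99.])]
130 [array([ 626., -149.,  126.]), array([ 553., -158.,  126.])]
160 [array([ 625., -137.,  153.]), array([ 551., -145.,  153.])]
220 [array([ 622., -111.,  208.]), array([ 548., -120.,  208.])]
```

View pics/boxtop.png

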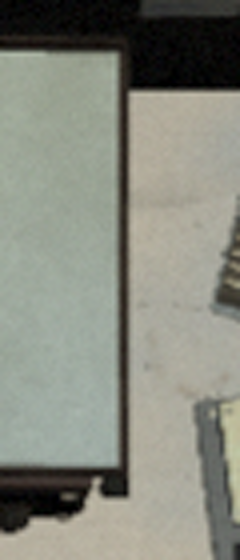

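The tool must avoid the box on the downhill side (rim at y≈-155, z≈175). So I'll grip along stage y, set the dish down about 7 mm off in +y so the body clears the lens, then nudge it against the pins. First, the pick.

```bash
cat >>h.py <<'E'
SV=[606,-292.6,-1.4537]; SR,SO=stage(SV)
PLACE=R.from_matrix(np.c_[-SR[:,0],SR[:,1],-SR[:,2]]).as_euler("xyz").tolist()
S=lambda x,y,z:(SO+SR@[x,y,z]).tolist()
E
python3 - <<'E'
from h import *
from bench import robot
o=[np.pi,0,np.pi/2+.09]
robot.move_gripper(.84)
robot.move_ptp([470.7,298,110],o)
print(robot.move_linear([470.7,298,8],speed=100,f_stop=6),robot.current_tcp_pos())
robot.move_gripper(0)
print("w",robot.current_gripper_width()*93,robot.current_finger_force())
robot.move_linear([470.7,298,150],speed=150)
print("w",robot.current_gripper_width()*93,robot.current_finger_force(),robot.current_contact_force(),robot.current_t())
for p in(S(6,30,200),S(6,7,6),S(6,7,20)): print(np.round(p),robot.inverse_kinematics(p,PLACE))
d=robot.get_image("top");e=robot.get_image("side")
z=np.zeros((560,800,3),np.uint8);z[:,:400]=crop(d["img"],160,155,100,140,4)[:560];z[:400,400:]=crop(e["img"],215,130,100,100,4);cv2.imwrite("pics/pick.png",z)
E
```

```text
False [471.24871283 298.24715115   8.61634171]
w 60.35117709681943 30.00428538332926
w 60.17182335015529 29.976975718745962 [ 0.03568607  0.11655487 -0.15262831] 4.9
[ 627. -211.  232.] [-0.27504316  0.38171372  1.41321584 -0.43170133  1.20369881 -0.26422981]
[ 613. -295.   56.] [-0.41429175  0.55480217  1.60757701 -0.52236398  0.81867988 -0.20062413]
[ 613. -289.   69.] [-0.40577551  0.53599206  1.60326604 -0.51289906  0.84229684 -0.20773588]
```

View pics/pick.png

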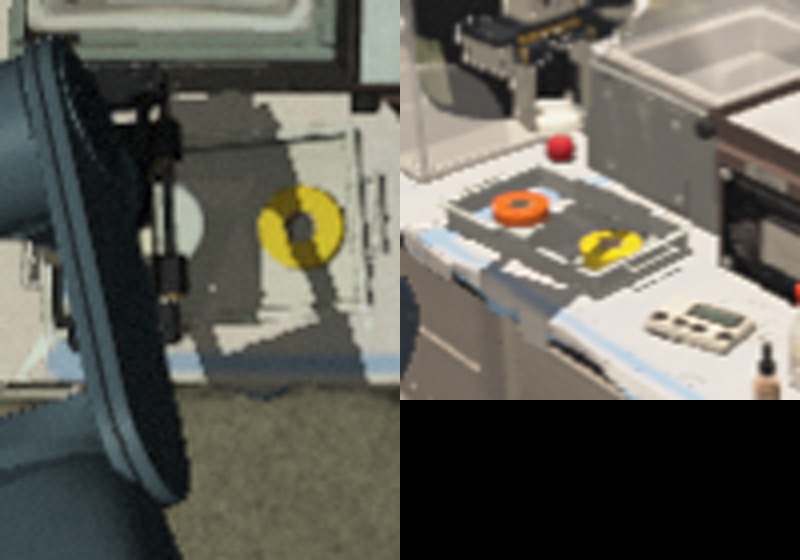

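The dish is held level between the fingertips (side crop ~(555,115)), and both rolls are still in the tray. Next I move to the stage and lower it until it touches.

```bash
python3 - <<'E'
from h import *
from bench import robot
loc=lambda:(SR.T@(np.array(robot.current_tcp_pos())-SO)).round(1)
robot.move_linear([470.7,298,240],speed=200)
robot.move_ptp(S(6,30,200),PLACE)
robot.move_linear(S(6,7,18),speed=120)
print(robot.current_gripper_width()*93,robot.current_contact_force(),loc())
print(robot.move_linear(S(6,7,1),speed=15,f_stop=3),loc(),robot.current_contact_force(),robot.current_t())
d=robot.get_image("top");e=robot.get_image("side")
z=np.zeros((600,800,3),np.uint8);z[:600,:360]=crop(d["img"],360,130,60,100,6);z[:480,360:]=crop(e["img"],325,175,110,120,4);cv2.imwrite("pics/place.png",z)
E
```

```text
60.155869008281456 [-0.17753113 -0.02283221 -0.38412484] [ 6.4  7.6 18.8]
True [5.9 6.8 6.2] [-0.47628864  1.94219399  3.48611598] 9.95
```

View pics/place.png

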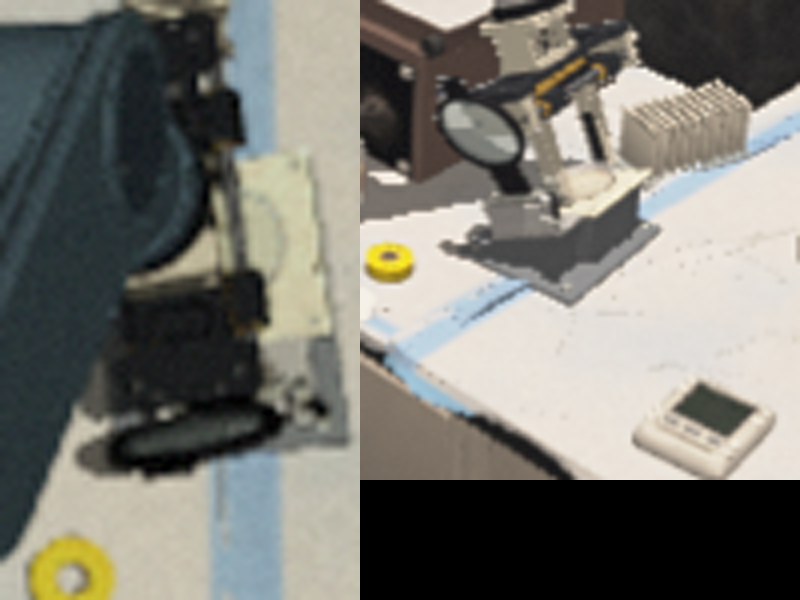

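Contact came at 6 mm tip height along the stage normal, as expected. The dish lies on the stage (side crop ~(590,182)) and the body is clear of the lens. I'll release, withdraw, then nudge it in -y and downhill against the pins.

```bash
python3 - <<'E'
from h import *
from bench import robot
loc=lambda:(SR.T@(np.array(robot.current_tcp_pos())-SO)).round(1)
robot.move_gripper(.84)
robot.move_linear(S(6,7,6.5),speed=30)
robot.move_linear(S(6,7,70),speed=80)
robot.move_linear(S(6,60,130),speed=150)
d=robot.get_image("top");e=robot.get_image("side");print(robot.current_t(),robot.current_contact_force())
for n,i in(("top",d),("side",e)): pickle.dump(i,open(n+"1.pkl","wb"))
z=np.zeros((600,800,3),np.uint8);z[:600,:360]=crop(d["img"],365,140,60,100,6);z[:480,360:]=crop(e["img"],350,190,55,60,8);cv2.imwrite("pics/rel.png",z)
E
```

```text
12.5667 [-0.20070113  0.34545763 -0.62748789]
```

View pics/rel.png

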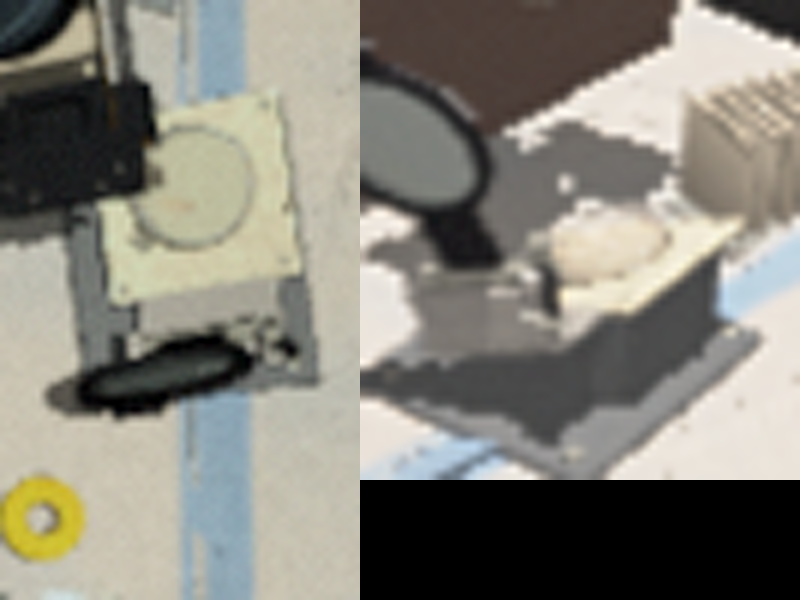

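The dish lies flat on the stage, with its outline centre near crop (194,188). It is slightly towards +y, so I'll compute the offset and nudge it home.

```bash
python3 - <<'E'
from h import *
from bench import robot
t=pickle.load(open("top1.pkl","rb"))
loc=lambda:(SR.T@(np.array(robot.current_tcp_pos())-SO)).round(1)
px=np.array([365,140])+(np.array([194,188])+.5)/6-.5
r=rays(t,px)[0];n=SR[:,2];k=((SO+14*n-t["eye"])@n)/(r@n);print("dish",(SR.T@(t["eye"]+k*r-SO)).round(1))
robot.move_gripper(0)
robot.move_linear(S(2,70,60),speed=150)
robot.move_linear(S(2,70,5),speed=80)
print("y push",robot.move_linear(S(2,49.5,5),speed=20,f_stop=3),loc(),robot.current_contact_force())
robot.move_linear(S(2,70,5),speed=100);robot.move_linear(S(2,70,40),speed=100)
robot.move_linear(S(60,5,40),speed=150);robot.move_linear(S(60,5,6),speed=80)
print("x push",robot.move_linear(S(34,5,6),speed=20,f_stop=3),loc(),robot.current_contact_force(),robot.current_t())
E
```

```text
dish [ 4.3  2.7 14. ]
y push False [ 2.  49.6  5. ] [ 0.64013809 -0.21871356  0.11307943]
x push True [37.9  4.8  5.8] [ 1.11212336 -2.16487342  1.55441837] 19.6667
```

```bash
python3 - <<'E'
from h import *
from bench import robot
robot.move_linear(S(55,5,6),speed=60);robot.move_linear(S(55,5,60),speed=120)
robot.move_linear(S(70,60,170),speed=200)
d=robot.get_image("top");e=robot.get_image("side");pickle.dump(d,open("top2.pkl","wb"));print(robot.current_t())
# predicted outline of seated dish (r=33,n=14) for comparison
z=np.zeros((600,800,3),np.uint8);c=crop(d["img"],365,140,60,80,7)[:560];
P=np.array([S(33*np.cos(a),33*np.sin(a),14) for a in np.linspace(0,6.28,40)])
q=((proj(d,P)-[365,140]+.5)*7-.5)
for x,y in q.astype(int): cv2.circle(c,(x,y),1,(0,0,255),-1)
z[:560,:420]=c;z[:420,420:]=crop(e["img"],350,190,54,60,7)[:,:380];cv2.imwrite("pics/seat.png",z)
# plan lens push
h=np.array([0,-78,30]);yw=SV[2]
o=[np.pi,0,.117]
def pt(a,d,r=112): return S(*(h+r*np.array([0,np.cos(a),np.sin(a)])+d*np.array([0,-np.sin(a),np.cos(a)])))
for a,dd in((2.0,40),(1.9,20),(1.57,14),(1.2,12),(.85,12)):
    p=pt(a,dd);print(a,np.round(p),robot.inverse_kinematics(p,o))
E
```

```text
21.5833Traceback (most recent call last):
  File "<stdin>", line 11, in <module>
ValueError: could not broadcast input array from shape (420,378,3) into shape (420,380,3)
```

```bash
python3 - <<'E'
from h import *
from bench import robot
d=pickle.load(open("top2.pkl","rb"))
c=crop(d["img"],365,140,60,80,7);c2=c.copy()
P=np.array([S(33*np.cos(a),33*np.sin(a),14) for a in np.linspace(0,6.28,40)])
for x,y in ((proj(d,P)-[365,140]+.5)*7-.5).astype(int): cv2.circle(c2,(x,y),1,(0,0,255),-1)
cv2.imwrite("pics/seat.png",np.hstack([c[:,:390],c2[:,:390]]))
h=np.array([0,-78,30]);o=[np.pi,0,.117]
def pt(a,d,r=112): return S(*(h+r*np.array([0,np.cos(a),np.sin(a)])+d*np.array([0,-np.sin(a),np.cos(a)])))
for a,dd in((2.0,40),(1.9,20),(1.57,14),(1.2,12),(.85,12)):
    p=pt(a,dd);print(a,np.round(p),robot.inverse_kinematics(p,o))
print(np.round(robot.current_tcp_pos()),robot.current_qpos())
E
```

```text
2.0 [ 440. -263.  152.] [-7.56102126e-01  2.48679207e-01  1.71967962e+00 -4.44089210e-16
  1.17323382e+00  6.97694201e-01]
1.9 [ 467. -254.  165.] [-7.07327211e-01  2.68681463e-01  1.65764290e+00 -4.44089210e-16
  1.21526829e+00  7.46469116e-01]
1.57 [ 508. -244.  177.] [-6.45604559e-01  3.13102648e-01  1.56588955e+00 -4.44089210e-16
  1.26260046e+00  8.08191768e-01]
1.2 [ 551. -240.  174.] [-5.96388172e-01  3.80909678e-01  1.47408572e+00 -4.44089210e-16
  1.28659725e+00  8.57408154e-01]
0.85 [ 587. -243.  159.] [-5.67681289e-01  4.52072393e-01  1.40223324e+00 -4.44089210e-16
  1.28728702e+00  8.86115038e-01]
[ 663. -277.  229.] [-0.35842498  0.46991415  1.28198593 -0.41247677  1.21690501 -0.3654949 ]
```

View pics/seat.png

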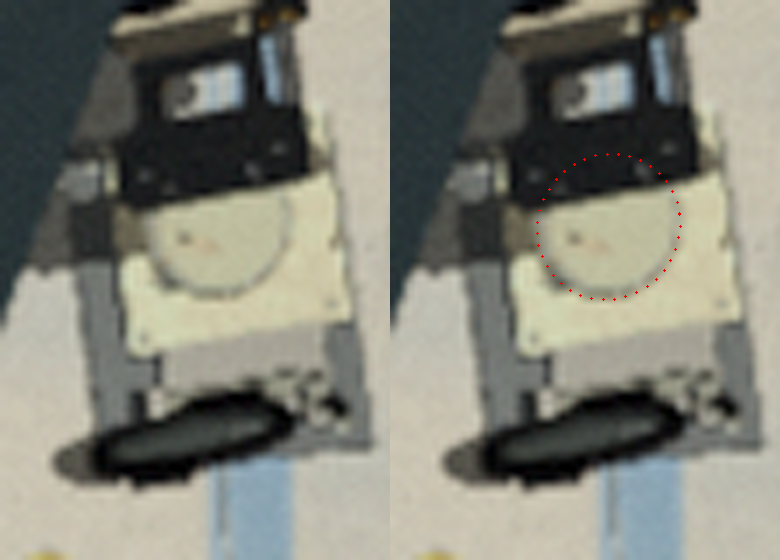

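The predicted seated outline matches the dish's visible edges (bottom 297, left 148, right 290 in the crop) to within about 1 mm, so it rests against both pins. Now the lens: I'll push its outer face with the closed fingers along the arc.

```bash
python3 - <<'E'
from h import *
from bench import robot
h=np.array([0,-78,30]);o=[np.pi,0,.117]
def pt(a,d,r=112): return S(*(h+r*np.array([0,np.cos(a),np.sin(a)])+d*np.array([0,-np.sin(a),np.cos(a)])))
robot.move_linear([663,-277,330],speed=250)
robot.move_ptp([430,-262,330],o)
robot.move_linear(pt(2.0,40),speed=150)
for a,d in((1.9,24),(1.75,16),(1.57,13),(1.4,12),(1.25,12),(1.1,12),(1.0,12),(.9,12),(.82,12)):
    s=robot.move_linear(pt(a,d),speed=50,f_stop=15)
    print(a,s,np.round(robot.current_tcp_pos()),np.round(robot.current_contact_force(),1))
    if s: break
print(robot.current_t());e=robot.get_image("side");d=robot.get_image("top")
z=np.hstack([crop(e["img"],325,165,65,80,6),crop(d["img"],365,140,60,80,6)]);cv2.imwrite("pics/lens.png",z)
E
```

```text
1.9 False [ 464. -255.  164.] [-1.2 -0.2  0.1]
1.75 False [ 486. -248.  173.] [-1.8 -0.8 -0.5]
1.57 False [ 509. -244.  177.] [-1.5 -0.4  0.9]
1.4 False [ 529. -241.  177.] [-1.7  0.2 -0.2]
1.25 False [ 546. -240.  175.] [-1.3 -0.8  0.4]
1.1 False [ 562. -240.  170.] [-0.1 -0.5 -0.2]
1.0 False [ 572. -241.  166.] [-0.8  0.  -0.3]
0.9 False [ 582. -242.  161.] [-0.6 -0.3  0.1]
0.82 False [ 590. -243.  156.] [ 0.2  0.  -0.3]
29.0917
```

View pics/lens.png

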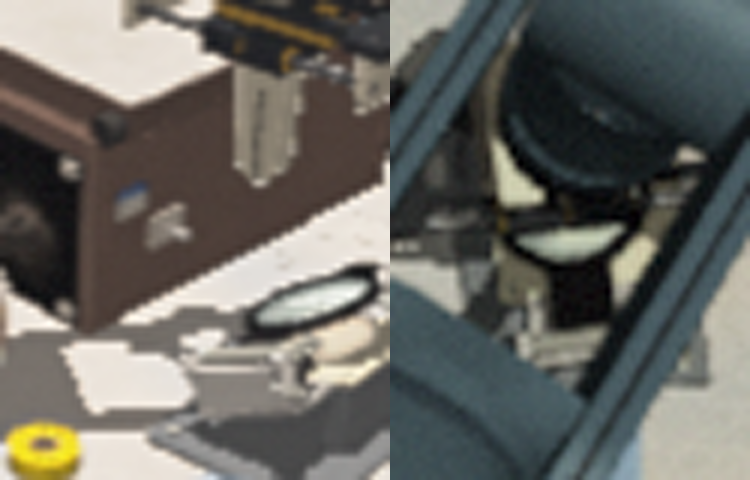

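The lens has snapped over and lies parallel to the stage above the dish; the fingers touch nothing. That was my 11th picture, one over the limit of 10. I'll view no more and will check the end state by code: the predicted ring of the shut lens, and whether the bystanders and rolls have changed.

```bash
python3 - <<'E'
from h import *
from bench import robot
robot.move_linear([590,-243,330],speed=200)
robot.move_ptp([125,536,260],[np.pi,0,2.913])
robot.sleep(.5)
for n in("top","side"):
    d=robot.get_image(n);o=pickle.load(open(n+".pkl","rb"));g=d["img"].mean(2)
    for z in(28,34,40):
        out=[]
        for r in(20,41,50):
            P=np.array([S(r*np.cos(a),r*np.sin(a),z) for a in np.linspace(0,6.28,60)]);q=proj(d,P).round().astype(int)
            out.append((np.median(g[q[:,1],q[:,0]]).round(),(g[q[:,1],q[:,0]]<60).mean().round(2)))
        print(n,z,"r20,41,50:",out)
    for nm,p,w in(("jar",[474,-100,60],16),("dropper",[407,-105,40],10),("clock",[455,-549,20],22),("orange",[471,377,20],12),("yellow",[480,222,20],12),("dish place",[471,298,15],9)):
        x,y=proj(d,p)[0].astype(int);df=np.abs(d["img"][y-w:y+w,x-w:x+w].astype(int)-o["img"][y-w:y+w,x-w:x+w]).mean(2);print(nm,df.mean().round(1),(df>40).mean().round(3))
print(robot.current_t(),robot.current_contact_force())
E
```

```text
top 28 r20,41,50: [(np.float64(173.0), np.float64(0.0)), (np.float64(20.0), np.float64(0.88)), (np.float64(147.0), np.float64(0.33))]
top 34 r20,41,50: [(np.float64(173.0), np.float64(0.0)), (np.float64(16.0), np.float64(1.0)), (np.float64(144.0), np.float64(0.27))]
top 40 r20,41,50: [(np.float64(172.0), np.float64(0.0)), (np.float64(23.0), np.float64(0.88)), (np.float64(139.0), np.float64(0.2))]
jar 2.0 0.0
dropper 2.2 0.0
clock 2.0 0.0
orange 2.1 0.0
yellow 1.9 0.0
dish place 10.1 0.034
side 28 r20,41,50: [(np.float64(229.0), np.float64(0.0)), (np.float64(124.0), np.float64(0.22)), (np.float64(135.0), np.float64(0.1))]
side 34 r20,41,50: [(np.float64(229.0), np.float64(0.0)), (np.float64(84.0), np.float64(0.27)), (np.float64(138.0), np.float64(0.22))]
side 40 r20,41,50: [(np.float64(149.0), np.float64(0.0)), (np.float64(220.0), np.float64(0.0)), (np.float64(212.0), np.float64(0.02))]
jar 0.9 0.0
dropper 0.7 0.0
clock 0.6 0.0
orange 3.3 0.01
yellow 2.8 0.01
dish place 8.7 0.043
33.9917 [0.04886837 0.64050829 0.90622592]
```

```bash
python3 -c "
from bench import robot
print(robot.hand_in())"
```

```text
the job is handed in; nothing more can be done
None
```

I handed the job in at about 34 s: the dish lies flat against both stop pins, the lens has sprung shut over it, and the tape rolls, jar, timer and dropper are undisturbed; I viewed 11 pictures, one over the limit of 10.

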